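Lay out a pressure test line

TASK

Lay out the loose parts of the pressure test line on the black mat, each upright and centred on its white square: in the row of squares nearer the robot put the steel valve at the end next to the blue regulator, the dial gauge (face up) at the end next to the white readout, and the dark-blue transmitter on the middle square between them, with the yellow cap centred flat on top of it. The brass adapter (red on top) goes on the square directly behind the valve, in the row farther from the robot. Leave the wrench and the yellow bin where they are, and finish with everything released and at rest.

Things in the scene. Friction and masses are not known exactly. Their poses are not given: they have to be found in the camera images.
- mat: Fixed black rubber mat, 155 (x) by 300 (y) by 4 mm thick, with six square white outlines of 56 mm. Origin: centre of its underside, z up. Its x points away from the robot and y to the left (turned by up to 0.2 rad). Square centres: nearer row at x = -40 mm, farther row at x = +40 mm, both at y = -95, 0 and +95 mm. The surface is at z = 4 mm.
- regulator: Fixed blue regulator, 60 by 60 mm block with a black round knob on top, 62 mm high in all. It stands on the bench beyond one end of the mat, at x = 0, y = +215 or -215 mm in the mat's frame (which end changes from start to start). Origin: centre of its underside, z up. 
- readout: Fixed white readout with a green window and three orange buttons on top, 66 by 66 by 52 mm, on the bench beyond the other end of the mat, 215 mm from the mat's centre. Origin: centre of its underside, z up. 
- valve: Loose stainless steel valve: a block 40 by 40 by 34 mm high with a port stub on either side along its x axis (62 mm over the stubs, 18 mm in diameter, axis 17 mm up) and a green round hand knob, 26 mm across, on top (48 mm high in all). Its two flat faces 40 mm apart along its y axis are free to grip. About 0.3 kg. All five loose parts start upright on the bench, between the robot and the mat. Origin: centre of its underside, z up. 
- transmitter: Loose dark-blue cylinder, 46 mm in diameter and 45 mm high, with a flat top, a thin silver band and a narrower steel foot (38 mm in diameter, 8 mm high). About 0.25 kg. Origin: centre of its underside, z up. 
- gauge: Loose dial gauge lying face up: a dark steel disc 50 mm in diameter (51 mm at its bright rim), 30 mm high, with a white dial and red needle on top. A brass stem 12 mm thick sticks out sideways along its +x axis, to 45 mm from the centre, 14 mm up. About 0.2 kg. Origin: centre of the disc's underside, z up towards the dial.
- cap: Loose yellow plastic cap, a plain disc 40 mm in diameter and 18 mm thick, lying flat. About 0.03 kg. Origin: centre of its underside, z up. 
- adapter: Loose brass adapter: a round base 30 mm in diameter and 16 mm high with a neck 20 mm in diameter above it, under a red plastic thread protector, 34 mm high in all, standing on its base. About 0.07 kg. Origin: centre of its underside, z up. 
- wrench: Loose open-ended wrench, 160 mm long, lying on the bench to the right of the work, about along x. To be left alone.
- bin: Loose open yellow parts bin, 110 by 90 by 50 mm high, on the bench to the left of the work. To be left alone. Origin: centre of its underside, z up. 

How it is judged (in metres and radians):
At the end, for the whole second after the job is handed in: Valve, gauge, transmitter and adapter each stand upright (0.12 rad) on the mat within 12 mm in x and y of their square's centre; the cap lies flat on the transmitter within 10 mm of its axis; all at rest (below 20 mm/s) (((y of regulator in the frame of mat above 0 m and y of valve in the frame of mat between 0.083 and 0.107 m and y of adapter in the frame of mat between 0.083 and 0.107 m and y of gauge in the frame of mat between -0.107 and -0.083 m) or (y of regulator in the frame of mat below 0 m and y of valve in the frame of mat between -0.107 and -0.083 m and y of adapter in the frame of mat between -0.107 and -0.083 m and y of gauge in the frame of mat between 0.083 and 0.107 m)) and x of valve in the frame of mat between -0.052 and -0.028 m and z of valve in the frame of mat between 0 and 0.008 m and x of transmitter in the frame of mat between -0.052 and -0.028 m and z of transmitter in the frame of mat between 0 and 0.008 m and x of gauge in the frame of mat between -0.052 and -0.028 m and z of gauge in the frame of mat between 0 and 0.008 m and x of adapter in the frame of mat between 0.028 and 0.052 m and z of adapter in the frame of mat between 0 and 0.008 m and y of transmitter in the frame of mat between -0.012 and 0.012 m and horizontal distance between cap and transmitter below 0.01 m and angle between each of valve, transmitter, gauge, adapter's own z axis and vertical below 0.12 rad and linear speed of each of valve, transmitter, gauge, cap, adapter below 0.02 m/s and ((angle between cap's own z axis and vertical below 0.12 rad and z of cap in the frame of transmitter between 0.042 and 0.048 m) or (angle between cap's own z axis and vertical above 3.02 rad and z of cap in the frame of transmitter between 0.06 and 0.066 m))); the robot touches nothing.
It fails at once if the wrench or the yellow bin is moved by more than 25 mm (distance of any of wrench, bin from where it was at the start of the episode above 0.025 m).
It also fails if it takes over 128 s, if anything falls off the work surface, if the arm or the gripper's body presses on something with over 40 N, if the wrist force passes 120 N, or if a joint passes its speed limit or range.

ROBOT

A 7-joint arm with a two-finger parallel gripper is mounted at the origin on the work surface. World frame = base frame: x ahead of the robot, y to its left, z up, the work surface at z = 0. Lengths are in m, angles in degrees, forces in N, time in s.
With the tool pointing down it reaches from about 0.425 to 0.95 m from the base axis. Payload 16.7 kg.
Tool frame: the origin (TCP) lies at the very end of the fingers, on their centre line; the grasp point (between the pads) lies bot.tcp_to_grasp behind it (bot.tcp_to_grasp is the distance from the TCP to the grasp point, in m); x points along the fingers, z is the direction in which the jaws open and shut, and the axes are right-handed (so a half turn about x gives the same grasp; the last joint's range is limited). The gripper opens to 94 mm and grips with 3 to 60 N. Pads are 16 mm wide; open, the fingers measure 119 mm over their backs; the gripper's body (75 mm by 177 mm) begins 78 mm behind the grasp point.
Start: joints at [-77.722, 24.414, 4.234, 92.017, -1.954, 63.644, -3.845], TCP at [0.24, 0.631, 0.205] pointing down, gripper open.
Joint ranges: [-163.25, 163.25], [-28.42, 122.38], [-70.27, 78.77], [12.13, 141.07], [-58.53, 238.53], [9.26, 117.41], [-156.51, 156.51]. Speed limits (degrees/s): [108.29, 108.29, 136.94, 136.94, 172.46, 172.46, 172.46].

INTERFACE

Orientations are given as [roll, pitch, yaw] about the fixed x, y, z axes, in that order (R = Rz(yaw) Ry(pitch) Rx(roll)).
In Python, from plant import readout, viewer, workorder, bot gives the robot as it stands. The module is installed in compiled form; this text tells all that it offers.
- The arm moves only by the tool apply_moves, never from a script. Its argument "rows" is a list of rows, each an object with "dr": the turn, a rotation vector about the tool's x, y, z normalised to -1 to 1, where 1 is 0.08 rad, a list of three; "slide": the shift along the tool's x, y, z normalised to -1 to 1, where 1 is 4 cm, a list of three; "claw": the closure, from 0 (fully open) to 1 (shut). A call has 1 to 10 rows; each row shifts and turns the commanded pose from where the row before left it, along the tool's axes as they then stand; what a row does not reach is not made up. A row lasts 1/12 s, in which the tool goes at most 41.7 mm and 7.16 degrees, less where a joint would pass 70% of its speed; a pose out of reach is approached as far as the arm can. A call with a number of a shift or a turn outside -1 to 1 is refused whole. A call with a gripper value outside its range is refused whole. The fingers move at their own pace and stop on an object; "newtons" is the grip in N (left out, the last holds). Time passes only in rows, so rows that do not move let the fingers close. It gives the time, the measured TCP pose, the force and the opening at its end, in the units of the state.
- readout.read_state(): the state, without advancing time (a new reading comes with each control period).
- viewer.capture(name): name is "side" or "top"; returns (picture, depth): 400x640x3 uint8, red, green, blue; 400x640 float32, m along the optical axis (not along the pixel's ray), 0 where there is no reading.
- viewer.camera_params(name): a dict with "fx", "fy", "cx", "cy" (pixels), "distortion" ([k1, k2, p1, p2, k3] as OpenCV has them; the pictures are not rectified), "T" (4x4, takes a point from camera to world coordinates). Camera axes: x right, y up, looking along -z (the intrinsics and any distortion apply to the point x, -y, -z); pixel columns grow to the right and rows downward; lengths in m; the calibration is good to about 2 mm. A picture is of the moment at which its call begins. camera_params takes no time and is no camera call.
- workorder.sign_off(): hands the job in, once; it reports no verdict.
The state is a dict: "clock": time; "joint_pos": joint angles; "joint_vel": joint speeds; "tau": joint torques, N m; "ee_pos": TCP position; "ee_rot": TCP orientation; "ft_force": force on the tool from outside, world axes, zero at the start; "torque": the same for the moment, N m; "width": opening from 0.0 (shut) to 1.0 (fully open).
Only numpy, scipy, OpenCV 4.12 (cv2) and the standard library are available. Lean on these libraries where they do the work, as an engineer would, in place of code of your own. Each camera call takes 0.05 s, during which the arm holds its last target. There are 200 camera calls.

## Working session

There is one attempt and no reset: what is moved stays moved. The work goes in short steps, Python scripts to look and compute and a tool call to move; the robot and the scene stay as the last step left them, time stands still between calls to the robot, and variables do not carry over. Pictures are saved under pics/ and viewed, on a budget of 14 in all, crops included, one or two more only if the job needs it, and the job is handed in when it is done.

Besides the shell and the picture viewer there is one more tool, called after ">>>" as name([rows], argument=value, ...), one row to a line, values as JSON. apply_moves: Moves the arm, as the interface text tells. Scaled input: -1 to 1 covers 4 cm each way for a shift and 0.08 rad each way for a turn. Its arguments: {"type":"object","properties":{"rows":{"type":"array"},"newtons":{"type":"number"}},"required":["rows"]}

```bash
mkdir -p pics
cat > h.py <<'E'
import numpy as np, cv2
from plant import readout, viewer, workorder, bot
def snap(n,f=None):
    im,d=viewer.capture(n); 
    if f: cv2.imwrite('pics/'+f+'.png',im[:,:,::-1])
    return im,d
def rays(n,uv):
    p=viewer.camera_params(n);K=np.array([[p['fx'],0,p['cx']],[0,p['fy'],p['cy']],[0,0,1.]])
    q=cv2.undistortPoints(np.array(uv,float).reshape(-1,1,2),K,np.array(p['distortion'],float)).reshape(-1,2)
    T=np.array(p['T']);c=np.c_[q[:,0],-q[:,1],-np.ones(len(q))]
    return T[:3,3],c@T[:3,:3].T
def onz(n,uv,z):
    o,r=rays(n,uv); return o+r*((z-o[2])/r[:,2])[:,None]
def cloud(n,d):
    v,u=np.mgrid[:400,:640]; o,r=rays(n,np.c_[u.ravel(),v.ravel()])
    P=(o+r*d.reshape(-1,1)).reshape(400,640,3); P[d==0]=np.nan; return P
E
python3 - <<'E'
from h import *
for n in('top','side'):
    im,d=snap(n,n+'0'); p=viewer.camera_params(n); print(n,np.round(p['T'],3).tolist(),p['fx'],p['distortion'],(d==0).mean())
s=readout.read_state();print({k:np.round(v,3).tolist() for k,v in s.items()},bot.tcp_to_grasp)
E
```

```text
top [[-0.042, 0.976, -0.214, 0.292], [-0.999, -0.042, 0.006, -0.005], [-0.003, 0.214, 0.977, 1.112], [0.0, 0.0, 0.0, 1.0]] 370.68728235460003 [-0.07569889  0.          0.          0.          0.        ] 0.00406640625
side [[0.661, 0.509, -0.551, -0.129], [-0.75, 0.437, -0.496, -0.587], [-0.011, 0.742, 0.671, 0.808], [0.0, 0.0, 0.0, 1.0]] 462.74133738811076 [-0.0406755  0.         0.         0.         0.       ] 0.00397265625
{'clock': 0.1, 'joint_pos': [-77.722, 24.447, 4.233, 92.048, -1.952, 63.644, -3.844], 'joint_vel': [0.009, -0.006, -0.029, -0.05, 0.078, 0.023, 0.004], 'tau': [0.007, -93.746, 3.677, -45.504, -0.049, 0.017, -0.0], 'ee_pos': [0.24, 0.63, 0.205], 'ee_rot': [-174.459, 89.933, -105.304], 'ft_force': [-0.466, 0.122, -0.089], 'torque': [0.019, -0.014, -0.076], 'width': 0.999} 0.0188
```

View pics/top0.png

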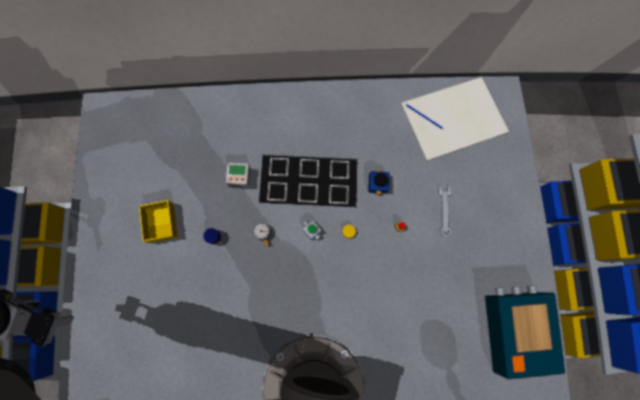

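View pics/side0.png

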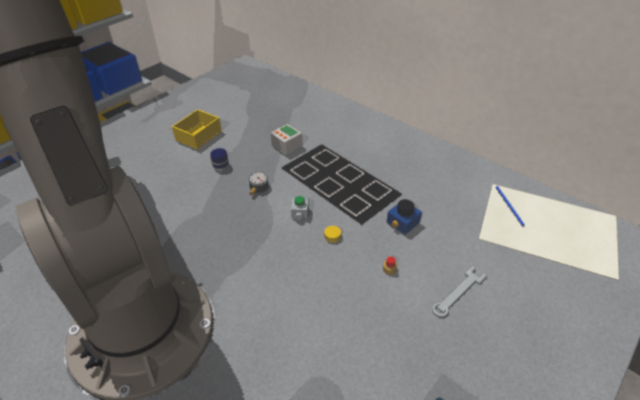

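The top picture shows, left to right: the bin (158,220), transmitter (213,236), gauge (262,231), valve (312,230), cap (349,231), adapter (401,226) and wrench (446,210). The regulator (379,182) is on the right (-y) and the readout (237,173) on the left. The side view agrees.

```bash
cat >> h.py <<'E'
SEED={'top':dict(trans=(213,236),gauge=(262,231),valve=(312,230),cap=(349,231),adapter=(401,226),readout=(237,173),reg=(379,182)),
'side':dict(trans=(219,158),gauge=(258,182),valve=(300,207),cap=(333,234),adapter=(391,265),readout=(287,138),reg=(404,214))}
def hsvmask(im,lo,hi): return cv2.inRange(cv2.cvtColor(im,cv2.COLOR_RGB2HSV),np.array(lo),np.array(hi))
E
python3 - <<'E'
from h import *
ims={}
for n in('top','side'):
    im,d=snap(n); P=cloud(n,d); ims[n]=im
    print(n)
    for k,(u,v) in SEED[n].items():
        w=P[v-20:v+21,u-20:u+21].reshape(-1,3); w=w[np.isfinite(w[:,2])]
        h=w[w[:,2]>.012]; 
        zt=np.percentile(h[:,2],97); t=h[h[:,2]>zt-.006]
        print(k,'bench',np.round(np.median(w[:,2]),4),'top',np.round(zt,4),'n',len(t),'c',np.round((t.min(0)+t.max(0))/2,4)[:2],'mean',np.round(t.mean(0)[:2],4),'ext',np.round(np.ptp(t,axis=0)[:2],3))
# mat outline
for n in ims:
    m=(cv2.cvtColor(ims[n],cv2.COLOR_RGB2GRAY)<45).astype(np.uint8)
    m=cv2.morphologyEx(m,cv2.MORPH_CLOSE,np.ones((11,11)))
    cs,_=cv2.findContours(m,0,1); 
    pt=(309,181) if n=='top' else (341,182)
    for c in cs:
        if cv2.pointPolygonTest(c,pt,False)>0:
            W=onz(n,c.reshape(-1,2),.004)[:,:2].astype(np.float32)
            r=cv2.minAreaRect(W); print(n,'mat',r)
a=ims['top'][140:255,195:415];b=ims['side'][120:290,195:425]
cv2.imwrite('pics/crop0.png',np.vstack([cv2.resize(a,(740,387),interpolation=3)])[:,:,::-1])
E
```

```text
top
trans bench 0.0007 top 0.0489 n 175 c [0.4375 0.2818] mean [0.438  0.2817] ext [0.044 0.045]
gauge bench 0.0007 top 0.0341 n 208 c [0.4482 0.1356] mean [0.448  0.1358] ext [0.051 0.048]
valve bench 0.0006 top 0.0503 n 60 c [ 0.4467 -0.0143] mean [ 0.4465 -0.0139] ext [0.024 0.024]
cap bench 0.0005 top 0.022 n 121 c [ 0.439  -0.1216] mean [ 0.4392 -0.1217] ext [0.039 0.036]
adapter bench 0.0002 top 0.0373 n 30 c [ 0.4462 -0.2798] mean [ 0.4466 -0.2796] ext [0.018 0.019]
readout bench 0.0021 top 0.0547 n 382 c [0.6233 0.2029] mean [0.6229 0.2032] ext [0.069 0.067]
reg bench 0.0014 top 0.0641 n 137 c [ 0.584  -0.2223] mean [ 0.584  -0.2219] ext [0.04  0.039]
side
trans bench 0.0002 top 0.0466 n 152 c [0.4386 0.2817] mean [0.4375 0.28  ] ext [0.047 0.049]
gauge bench 0.0001 top 0.0324 n 210 c [0.4474 0.1363] mean [0.4465 0.1344] ext [0.052 0.053]
valve bench 0.0002 top 0.0486 n 76 c [ 0.4458 -0.0138] mean [ 0.4446 -0.0151] ext [0.026 0.028]
cap bench -0.0001 top 0.0198 n 176 c [ 0.438  -0.1248] mean [ 0.4371 -0.125 ] ext [0.04  0.039]
adapter bench -0.0002 top 0.0357 n 56 c [ 0.4452 -0.2817] mean [ 0.4451 -0.282 ] ext [0.022 0.019]
readout bench 0.0015 top 0.0531 n 293 c [0.622  0.2005] mean [0.6205 0.2007] ext [0.071 0.073]
reg bench 0.0051 top 0.0629 n 174 c [ 0.5833 -0.2247] mean [ 0.5816 -0.2265] ext [0.042 0.04 ]
top mat ((0.6031473875045776, -0.00967232882976532), (0.29401886463165283, 0.1490338295698166), 85.00968933105469)
```

View pics/crop0.png

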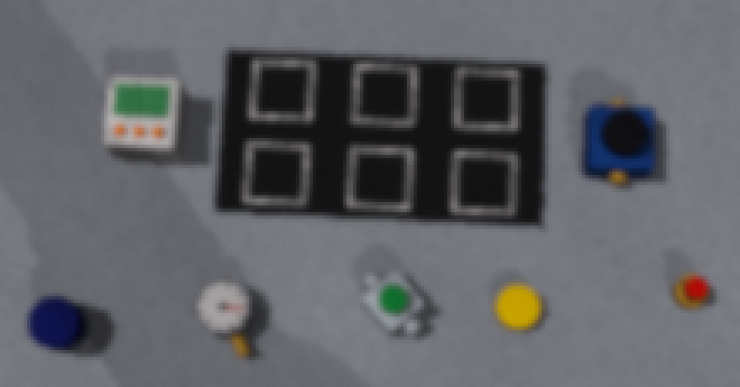

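```bash
cat >> h.py <<'E'
from scipy.spatial.transform import Rotation as Ro
def plan(x,y,z,jaw):
    "jaw deg: world direction of jaw axis (mod 180); prints turn units then slide units"
    s=readout.read_state();R=Ro.from_euler('xyz',s['ee_rot'],degrees=True).as_matrix();best=None
    for j in(jaw,jaw+180):
        Z=np.array([np.cos(np.radians(j)),np.sin(np.radians(j)),0]);X=np.array([0,0,-1.]);Rd=np.c_[X,np.cross(Z,X),Z]
        rv=Ro.from_matrix(R.T@Rd).as_rotvec()
        if best is None or abs(rv[0])<abs(best[0][0]): best=(rv,Rd)
    rv,Rd=best;p=np.array(s['ee_pos'])
    print('t',round(s['clock'],2),'turn',np.round(rv/.08,2),'slide',np.round(Rd.T@(np.array([x,y,z])-p)/.04,2),'at',np.round(p,4),'J7',round(s['joint_pos'][6],1),'w',round(s['width'],3))
E
python3 - <<'E'
from h import *
for n,c,g in(('top',(.4466,-.0141),(.4481,.1357)),('side',(.4450,-.0148),(.447,.1355))):
    im,d=snap(n);P=cloud(n,d).reshape(-1,3);P=P[np.isfinite(P[:,2])]
    for nm,c0,lo,hi,r0,r1 in(('valve',c,.012,.031,.024,.045),('gauge',g,.008,.025,.030,.055)):
        q=P[(P[:,2]>lo)&(P[:,2]<hi)];v=q[:,:2]-c0;r=np.hypot(*v.T);s=(r>r0)&(r<r1);a=np.degrees(np.arctan2(v[s,1],v[s,0]))
        print(n,nm,s.sum(),np.sort(np.round(a)).astype(int).tolist())
    q=P[(P[:,2]>.026)&(P[:,2]<.042)&(np.hypot(*(P[:,:2]-c).T)<.035)]
    print('block',len(q),cv2.minAreaRect(q[:,:2].astype(np.float32)))
    w=hsvmask(im,(0,0,110),(179,70,255)) if 0 else None
    g_=cv2.cvtColor(im,cv2.COLOR_RGB2GRAY)
    cs,h=cv2.findContours((g_>70).astype(np.uint8),cv2.RETR_CCOMP,1)
    for k in cs:
        X=onz(n,k.reshape(-1,2),.004)[:,:2].astype(np.float32);(cx,cy),(a,b),t=cv2.minAreaRect(X)
        if .035<a<.07 and .035<b<.07 and .52<cx<.69 and abs(cy)<.15: print('sq',n,round(cx,4),round(cy,4),round(a,3),round(b,3),round(t))
plan(.4455,-.0148,.11,60)
E
```

```text
top valve 35 [-175, -161, -157, -155, -154, -153, -149, -147, -147, -145, -141, -140, -137, -137, -133, -133, -128, -127, -107, 23, 25, 25, 28, 32, 33, 40, 42, 46, 49, 51, 54, 55, 87, 164, 178]
top gauge 23 [-167, -165, -164, -163, -162, -162, -161, -160, -159, -158, -157, -157, -157, -155, -155, -154, -153, -152, -151, -151, -150, -150, -149]
block 143 ((0.44569486379623413, -0.014403704553842545), (0.0601830817759037, 0.03947878256440163), 37.76568603515625)
sq top 0.5547 -0.0998 0.058 0.061 82
sq top 0.564 -0.0057 0.058 0.06 87
sq top 0.5639 -0.0056 0.052 0.054 87
sq top 0.5728 0.0894 0.059 0.057 88
sq top 0.5728 0.0895 0.053 0.051 88
sq top 0.6354 -0.1072 0.057 0.059 87
sq top 0.6352 -0.1071 0.05 0.052 87
sq top 0.6442 -0.0131 0.058 0.061 85
sq top 0.6533 0.0816 0.059 0.059 87
sq top 0.6516 0.0817 0.053 0.049 87
side valve 58 [-177, -160, -158, -156, -156, -155, -154, -153, -153, -150, -150, -150, -149, -148, -145, -145, -145, -144, -143, -140, -140, -140, -140, -140, -139, -136, -135, -135, -135, -135, -134, -131, -131, -130, -130, -129, -126, -126, -125, -102, -100, -99, -97, -95, -91, -91, -90, -89, -13, -11, -8, 171, 172, 172, 172, 174, 175, 177]
side gauge 30 [-163, -163, -163, -162, -161, -160, -160, -159, -158, -157, -157, -157, -157, -156, -154, -154, -153, -153, -152, -152, -152, -152, -151, -150, -150, -150, -149, -148, -148, -147]
block 165 ((0.44077345728874207, -0.017620619386434555), (0.05436088517308235, 0.040112487971782684), 38.13159942626953)
sq side 0.5561 -0.1008 0.063 0.063 84
sq side 0.5557 -0.1008 0.048 0.047 85
sq side 0.5643 -0.0059 0.064 0.063 85
sq side 0.5644 -0.0059 0.048 0.047 85
sq side 0.573 0.089 0.065 0.063 85
sq side 0.5731 0.0892 0.048 0.047 85
sq side 0.6359 -0.1078 0.048 0.048 85
sq side 0.6442 -0.0134 0.048 0.048 85
sq side 0.6529 0.0813 0.049 0.048 85
t 0.3 turn [ 2.   -0.01  0.  ] slide [  2.38 -12.51 -11.41] at [0.2402 0.6307 0.2052] J7 -3.8 w 1.002
```

```bash
python3 -c "
from h import *
plan(.4475,.1356,.08,114);plan(.4475,.1356,.08,60)"
```

```text
t 0.3 turn [-9.78 -0.01 -0.  ] slide [  3.13   0.3  -13.41] at [0.2402 0.6307 0.2052] J7 -3.8 w 1.002
t 0.3 turn [ 2.   -0.01  0.  ] slide [  3.13 -10.68  -8.13] at [0.2402 0.6307 0.2052] J7 -3.8 w 1.002
```

>>> apply_moves([
  {"dr": [-0.98,0,0],"slide": [0.1,0,0],"claw": 0},
  {"dr": [-0.98,0,0],"slide": [0.1,0,0],"claw": 0},
  {"dr": [-0.98,0,0],"slide": [0.1,0,0],"claw": 0},
  {"dr": [-0.98,0,0],"slide": [0.1,0,0],"claw": 0},
  {"dr": [-0.98,0,0],"slide": [0.1,0,0],"claw": 0},
  {"dr": [-0.98,0,0],"slide": [0.1,0,0],"claw": 0},
  {"dr": [-0.98,0,0],"slide": [0.1,0,0],"claw": 0},
  {"dr": [-0.98,0,0],"slide": [0.1,0,0],"claw": 0},
  {"dr": [-0.98,0,0],"slide": [0.1,0,0],"claw": 0},
  {"dr": [-0.98,0,0],"slide": [0.1,0,0],"claw": 0},
])

```text
clock: 1.13
ee_pos: [0.2402, 0.6307, 0.1652]
ee_rot: [121.5, 90.0, -124.2]
ft_force: [-0.4, 0.1, 0.3]
width: 0.997
```

>>> apply_moves([
  {"dr": [0,0,0],"slide": [0.1,0,-0.7],"claw": 0},
  {"dr": [0,0,0],"slide": [0.1,0,-0.7],"claw": 0},
  {"dr": [0,0,0],"slide": [0.1,0,-0.7],"claw": 0},
  {"dr": [0,0,0],"slide": [0.1,0,-0.7],"claw": 0},
  {"dr": [0,0,0],"slide": [0.1,0,-0.7],"claw": 0},
  {"dr": [0,0,0],"slide": [0.1,0,-0.7],"claw": 0},
  {"dr": [0,0,0],"slide": [0.1,0,-0.7],"claw": 0},
  {"dr": [0,0,0],"slide": [0.1,0,-0.7],"claw": 0},
  {"dr": [0,0,0],"slide": [0.1,0,-0.7],"claw": 0},
  {"dr": [0,0,0],"slide": [0.1,0,-0.7],"claw": 0},
])

```text
clock: 1.97
ee_pos: [0.3548, 0.3739, 0.1254]
ee_rot: [-60.4, 90.0, 53.7]
ft_force: [1.0, 0.2, -0.3]
width: 1.001
```

>>> apply_moves([
  {"dr": [0,0,0],"slide": [0.1,0,-0.7],"claw": 0},
  {"dr": [0,0,0],"slide": [0.1,0,-0.7],"claw": 0},
  {"dr": [0,0,0],"slide": [0.1,0,-0.7],"claw": 0},
  {"dr": [0,0,0],"slide": [0.1,0,-0.7],"claw": 0},
  {"dr": [0,0,0],"slide": [0.1,0,-0.7],"claw": 0},
  {"dr": [0,0,0],"slide": [0.1,0,-0.7],"claw": 0},
  {"dr": [0,0,0],"slide": [0.1,0,-0.7],"claw": 0},
  {"dr": [0,0,0],"slide": [0.1,0,-0.7],"claw": 0},
  {"dr": [0,0,0],"slide": [0,0,-0.7],"claw": 0},
  {"dr": [0,0,0],"slide": [0,0,0],"claw": 0},
])

```text
clock: 2.8
ee_pos: [0.4588, 0.1403, 0.0934]
ee_rot: [172.5, 89.9, -73.8]
ft_force: [-0.5, -0.2, -0.1]
width: 1.0
```

```bash
python3 -c "
from h import *
plan(.4475,.1356,.006,114)"
```

```text
t 2.8 turn [-0.05 -0.02 -0.  ] slide [2.19 0.31 0.01] at [0.4588 0.1403 0.0934] J7 91.1 w 1.0
```

>>> apply_moves([
  {"dr": [0,0,0],"slide": [0.2,0.31,0],"claw": 0},
  {"dr": [0,0,0],"slide": [0.4,0,0],"claw": 0},
  {"dr": [0,0,0],"slide": [0.4,0,0],"claw": 0},
  {"dr": [0,0,0],"slide": [0.4,0,0],"claw": 0},
  {"dr": [0,0,0],"slide": [0.4,0,0],"claw": 0},
  {"dr": [0,0,0],"slide": [0.2,0,0],"claw": 0},
  {"dr": [0,0,0],"slide": [0.19,0,0],"claw": 0},
  {"dr": [0,0,0],"slide": [0,0,0],"claw": 0},
])

```text
clock: 3.47
ee_pos: [0.4454, 0.14, 0.005]
ee_rot: [91.0, 89.9, -154.9]
ft_force: [-0.5, 0.3, -0.9]
width: 0.999
```

>>> apply_moves([
  {"dr": [0,0,0],"slide": [0,0,0],"claw": 1},
  {"dr": [0,0,0],"slide": [0,0,0],"claw": 1},
  {"dr": [0,0,0],"slide": [0,0,0],"claw": 1},
  {"dr": [0,0,0],"slide": [0,0,0],"claw": 1},
  {"dr": [0,0,0],"slide": [0,0,0],"claw": 1},
  {"dr": [0,0,0],"slide": [0,0,0],"claw": 1},
  {"dr": [0,0,0],"slide": [0,0,0],"claw": 1},
  {"dr": [0,0,0],"slide": [0,0,0],"claw": 1},
  {"dr": [0,0,0],"slide": [0,0,0],"claw": 1},
  {"dr": [0,0,0],"slide": [0,0,0],"claw": 1},
], newtons=20)

```text
clock: 4.3
ee_pos: [0.446, 0.14, 0.0061]
ee_rot: [-103.6, 90.0, 10.4]
ft_force: [0.4, -1.0, 7.1]
width: 0.523
```

>>> apply_moves([
  {"dr": [0,0,0],"slide": [-0.3,0,0],"claw": 1},
  {"dr": [0,0,0],"slide": [-0.6,0,0],"claw": 1},
  {"dr": [0,0,0],"slide": [-0.6,0,0],"claw": 1},
  {"dr": [0,0,0],"slide": [0,-0.4,-0.4],"claw": 1},
  {"dr": [0,0,0],"slide": [0,-0.5,-0.5],"claw": 1},
  {"dr": [0,0,0],"slide": [0,-0.5,-0.5],"claw": 1},
  {"dr": [0,0,0],"slide": [0,-0.5,-0.5],"claw": 1},
  {"dr": [0,0,0],"slide": [0,-0.3,-0.3],"claw": 1},
  {"dr": [0,0,0],"slide": [0,-0.2,-0.1],"claw": 1},
  {"dr": [0,0,0],"slide": [0,0,0],"claw": 1},
])

```text
clock: 5.13
ee_pos: [0.5721, 0.0948, 0.0655]
ee_rot: [141.0, 90.0, -105.0]
ft_force: [-0.1, 1.1, -1.6]
width: 0.524
```

```bash
python3 -c "
from h import *
plan(.573,.089,.0105,114)"
```

```text
t 5.13 turn [ 0. -0. -0.] slide [ 1.37  0.04 -0.14] at [0.5721 0.0948 0.0655] J7 102.1 w 0.524
```

>>> apply_moves([
  {"dr": [0,0,0],"slide": [0.3,0.04,-0.14],"claw": 1},
  {"dr": [0,0,0],"slide": [0.4,0,0],"claw": 1},
  {"dr": [0,0,0],"slide": [0.3,0,0],"claw": 1},
  {"dr": [0,0,0],"slide": [0.2,0,0],"claw": 1},
  {"dr": [0,0,0],"slide": [0.1,0,0],"claw": 1},
  {"dr": [0,0,0],"slide": [0.07,0,0],"claw": 1},
  {"dr": [0,0,0],"slide": [0,0,0],"claw": 1},
  {"dr": [0,0,0],"slide": [0,0,0],"claw": 1},
])

```text
clock: 5.8
ee_pos: [0.572, 0.0895, 0.0114]
ee_rot: [-98.4, 90.0, 15.7]
ft_force: [0.4, 0.5, -1.5]
width: 0.527
```

>>> apply_moves([
  {"dr": [0,0,0],"slide": [0,0,0],"claw": 0.2},
  {"dr": [0,0,0],"slide": [0,0,0],"claw": 0.2},
  {"dr": [0,0,0],"slide": [0,0,0],"claw": 0.2},
  {"dr": [0,0,0],"slide": [0,0,0],"claw": 0.2},
  {"dr": [0,0,0],"slide": [0,0,0],"claw": 0.2},
  {"dr": [0,0,0],"slide": [-0.4,0,0],"claw": 0.2},
  {"dr": [0,0,0],"slide": [-0.6,0,0],"claw": 0.2},
  {"dr": [0,0,0],"slide": [-0.6,0,0],"claw": 0.2},
  {"dr": [0,0,0],"slide": [-0.6,0,0],"claw": 0.2},
  {"dr": [0,0,0],"slide": [0,0,0],"claw": 0.2},
])

```text
clock: 6.63
ee_pos: [0.5741, 0.0898, 0.1034]
ee_rot: [-98.2, 89.7, 15.9]
ft_force: [0.4, -0.7, 0.3]
width: 0.801
```

```bash
python3 -c "
from h import *
plan(.4458,-.0145,.009,128)"
```

```text
t 6.63 turn [-3.04 -0.02  0.07] slide [ 2.36  4.13 -0.08] at [0.5741 0.0898 0.1034] J7 102.3 w 0.801
```

>>> apply_moves([
  {"dr": [-0.76,0,0],"slide": [0,0,0],"claw": 0},
  {"dr": [-0.76,0,0],"slide": [0,0,0],"claw": 0},
  {"dr": [-0.76,0,0],"slide": [0,0,0],"claw": 0},
  {"dr": [-0.76,0,0],"slide": [0,0,0],"claw": 0},
  {"dr": [0,0,0],"slide": [0,0.8,0],"claw": 0},
  {"dr": [0,0,0],"slide": [0,0.8,0],"claw": 0},
  {"dr": [0,0,0],"slide": [0,0.8,0],"claw": 0},
  {"dr": [0,0,0],"slide": [0,0.8,0],"claw": 0},
  {"dr": [0,0,0],"slide": [0,0.6,0],"claw": 0},
  {"dr": [0,0,0],"slide": [0.4,0.3,0],"claw": 0},
])

```text
clock: 7.47
ee_pos: [0.4416, -0.0134, 0.0846]
ee_rot: [-122.1, 89.9, 5.8]
ft_force: [1.6, 0.1, 0.9]
width: 1.001
```

```bash
python3 -c "
from h import *
plan(.4458,-.0145,.009,128)"
```

```text
t 7.47 turn [-0.02 -0.02  0.03] slide [ 1.89 -0.07 -0.09] at [ 0.4416 -0.0134  0.0846] J7 123.3 w 1.001
```

>>> apply_moves([
  {"dr": [0,0,0],"slide": [0.2,-0.07,-0.09],"claw": 0},
  {"dr": [0,0,0],"slide": [0.4,0,0],"claw": 0},
  {"dr": [0,0,0],"slide": [0.4,0,0],"claw": 0},
  {"dr": [0,0,0],"slide": [0.4,0,0],"claw": 0},
  {"dr": [0,0,0],"slide": [0.3,0,0],"claw": 0},
  {"dr": [0,0,0],"slide": [0.18,0,0],"claw": 0},
  {"dr": [0,0,0],"slide": [0,0,0],"claw": 0},
  {"dr": [0,0,0],"slide": [0,0,0],"claw": 0},
])

```text
clock: 8.13
ee_pos: [0.4472, -0.0126, 0.0078]
ee_rot: [64.4, 90.0, -167.6]
ft_force: [-0.4, 0.2, -1.0]
width: 0.999
```

>>> apply_moves([
  {"dr": [0,0,0],"slide": [0,0,0],"claw": 1},
  {"dr": [0,0,0],"slide": [0,0,0],"claw": 1},
  {"dr": [0,0,0],"slide": [0,0,0],"claw": 1},
  {"dr": [0,0,0],"slide": [0,0,0],"claw": 1},
  {"dr": [0,0,0],"slide": [0,0,0],"claw": 1},
  {"dr": [0,0,0],"slide": [0,0,0],"claw": 1},
  {"dr": [0,0,0],"slide": [0,0,0],"claw": 1},
  {"dr": [0,0,0],"slide": [0,0,0],"claw": 1},
  {"dr": [0,0,0],"slide": [0,0,0],"claw": 1},
  {"dr": [0,0,0],"slide": [0,0,0],"claw": 1},
], newtons=25)

```text
clock: 8.97
ee_pos: [0.4471, -0.0127, 0.0079]
ee_rot: [65.8, 90.0, -166.2]
ft_force: [-0.9, 0.5, 1.6]
width: 0.422
```

>>> apply_moves([
  {"dr": [0,0,0],"slide": [-0.3,0,0],"claw": 1},
  {"dr": [0,0,0],"slide": [-0.6,0,0],"claw": 1},
  {"dr": [0,0,0],"slide": [-0.6,0,0],"claw": 1},
  {"dr": [0,0,0],"slide": [0,-0.1,-0.4],"claw": 1},
  {"dr": [0,0,0],"slide": [0,-0.2,-0.7],"claw": 1},
  {"dr": [0,0,0],"slide": [0,-0.2,-0.7],"claw": 1},
  {"dr": [0,0,0],"slide": [0,-0.2,-0.7],"claw": 1},
  {"dr": [0,0,0],"slide": [0,-0.1,-0.6],"claw": 1},
  {"dr": [0,0,0],"slide": [0,0,-0.3],"claw": 1},
  {"dr": [0,0,0],"slide": [0,0,0],"claw": 1},
])

```text
clock: 9.8
ee_pos: [0.5568, -0.1025, 0.0673]
ee_rot: [122.1, 89.9, -110.1]
ft_force: [-1.4, 0.4, -3.6]
width: 0.425
```

```bash
python3 -c "
from h import *
plan(.5553,-.1005,.0135,128)"
```

```text
t 9.8 turn [-0.03 -0.01 -0.01] slide [ 1.35 -0.    0.06] at [ 0.5568 -0.1025  0.0673] J7 136.0 w 0.425
```

>>> apply_moves([
  {"dr": [0,0,0],"slide": [0.3,0,0.06],"claw": 1},
  {"dr": [0,0,0],"slide": [0.4,0,0],"claw": 1},
  {"dr": [0,0,0],"slide": [0.3,0,0],"claw": 1},
  {"dr": [0,0,0],"slide": [0.2,0,0],"claw": 1},
  {"dr": [0,0,0],"slide": [0.1,0,0],"claw": 1},
  {"dr": [0,0,0],"slide": [0.07,0,0],"claw": 1},
  {"dr": [0,0,0],"slide": [0,0,0],"claw": 1},
  {"dr": [0,0,0],"slide": [0,0,0],"claw": 1},
])

```text
clock: 10.47
ee_pos: [0.5548, -0.0983, 0.0134]
ee_rot: [-137.3, 90.0, -9.3]
ft_force: [-0.8, -0.8, -3.8]
width: 0.423
```

>>> apply_moves([
  {"dr": [0,0,0],"slide": [0,0,0],"claw": 0.2},
  {"dr": [0,0,0],"slide": [0,0,0],"claw": 0.2},
  {"dr": [0,0,0],"slide": [0,0,0],"claw": 0.2},
  {"dr": [0,0,0],"slide": [0,0,0],"claw": 0.2},
  {"dr": [0,0,0],"slide": [0,0,0],"claw": 0.2},
  {"dr": [0,0,0],"slide": [-0.4,0,0],"claw": 0.2},
  {"dr": [0,0,0],"slide": [-0.6,0,0],"claw": 0.2},
  {"dr": [0,0,0],"slide": [-0.6,0,0],"claw": 0.2},
  {"dr": [0,0,0],"slide": [-0.6,0,0],"claw": 0.2},
  {"dr": [0,0,0],"slide": [0,0,0],"claw": 0.2},
])

```text
clock: 11.3
ee_pos: [0.5568, -0.0987, 0.1054]
ee_rot: [-130.7, 89.7, -2.7]
ft_force: [2.5, -0.6, 0.4]
width: 0.801
```

```bash
python3 -c "
from h import *
plan(.4455,-.2807,.06,85)"
```

```text
t 11.3 turn [ 9.38 -0.02  0.07] slide [ 1.13  2.38 -4.78] at [ 0.5568 -0.0987  0.1054] J7 135.2 w 0.801
```

>>> apply_moves([
  {"dr": [0.94,0,0],"slide": [0,0,0],"claw": 0.2},
  {"dr": [0.94,0,0],"slide": [0,0,0],"claw": 0.2},
  {"dr": [0.94,0,0],"slide": [0,0,0],"claw": 0.2},
  {"dr": [0.94,0,0],"slide": [0,0,0],"claw": 0.2},
  {"dr": [0.94,0,0],"slide": [0,0,0],"claw": 0.2},
  {"dr": [0.94,0,0],"slide": [0,0,0],"claw": 0.2},
  {"dr": [0.94,0,0],"slide": [0,0,0],"claw": 0.2},
  {"dr": [0.94,0,0],"slide": [0,0,0],"claw": 0.2},
  {"dr": [0.94,0,0],"slide": [0,0,0],"claw": 0.2},
  {"dr": [0.94,0,0],"slide": [0,0,0],"claw": 0.2},
])

```text
clock: 12.13
ee_pos: [0.5545, -0.0983, 0.1009]
ee_rot: [151.0, 90.0, -124.3]
ft_force: [1.0, -0.3, -0.2]
width: 0.799
```

>>> apply_moves([
  {"dr": [0,0,0],"slide": [0,0.3,-0.6],"claw": 0.2},
  {"dr": [0,0,0],"slide": [0,0.3,-0.6],"claw": 0.2},
  {"dr": [0,0,0],"slide": [0,0.3,-0.6],"claw": 0.2},
  {"dr": [0,0,0],"slide": [0,0.3,-0.6],"claw": 0.2},
  {"dr": [0,0,0],"slide": [0,0.3,-0.6],"claw": 0.2},
  {"dr": [0,0,0],"slide": [0,0.3,-0.6],"claw": 0.2},
  {"dr": [0,0,0],"slide": [0.2,0.3,-0.6],"claw": 0.2},
  {"dr": [0,0,0],"slide": [0.4,0.28,-0.58],"claw": 0.2},
  {"dr": [0,0,0],"slide": [0.3,0,0],"claw": 0.2},
  {"dr": [0,0,0],"slide": [0,0,0],"claw": 0.2},
])

```text
clock: 12.97
ee_pos: [0.4408, -0.281, 0.0633]
ee_rot: [82.1, 89.8, 166.9]
ft_force: [-0.8, 0.4, -0.0]
width: 0.801
```

```bash
python3 -c "
from h import *
plan(.4455,-.2807,.0045,85)"
```

```text
t 12.97 turn [-0.05  0.   -0.03] slide [ 1.47 -0.12  0.02] at [ 0.4408 -0.281   0.0633] J7 121.2 w 0.801
```

>>> apply_moves([
  {"dr": [0,0,0],"slide": [0.2,-0.12,0.02],"claw": 0.2},
  {"dr": [0,0,0],"slide": [0.4,0,0],"claw": 0.2},
  {"dr": [0,0,0],"slide": [0.4,0,0],"claw": 0.2},
  {"dr": [0,0,0],"slide": [0.3,0,0],"claw": 0.2},
  {"dr": [0,0,0],"slide": [0.15,0,0],"claw": 0.2},
  {"dr": [0,0,0],"slide": [0,0,0],"claw": 0.2},
  {"dr": [0,0,0],"slide": [0,0,0],"claw": 0.2},
])

```text
clock: 13.55
ee_pos: [0.4479, -0.2798, 0.0072]
ee_rot: [89.4, 90.0, 174.3]
ft_force: [-0.2, 0.1, -0.3]
width: 0.801
```

>>> apply_moves([
  {"dr": [0,0,0],"slide": [0,0,0],"claw": 1},
  {"dr": [0,0,0],"slide": [0,0,0],"claw": 1},
  {"dr": [0,0,0],"slide": [0,0,0],"claw": 1},
  {"dr": [0,0,0],"slide": [0,0,0],"claw": 1},
  {"dr": [0,0,0],"slide": [0,0,0],"claw": 1},
  {"dr": [0,0,0],"slide": [0,0,0],"claw": 1},
  {"dr": [0,0,0],"slide": [0,0,0],"claw": 1},
  {"dr": [0,0,0],"slide": [0,0,0],"claw": 1},
  {"dr": [0,0,0],"slide": [0,0,0],"claw": 1},
  {"dr": [0,0,0],"slide": [0,0,0],"claw": 1},
], newtons=15)

```text
clock: 14.38
ee_pos: [0.4477, -0.28, 0.0071]
ee_rot: [-163.3, 90.0, -78.4]
ft_force: [-0.2, 0.5, 2.0]
width: 0.312
```

>>> apply_moves([
  {"dr": [0,0,0],"slide": [-0.3,0,0],"claw": 1},
  {"dr": [0,0,0],"slide": [-0.6,0,0],"claw": 1},
  {"dr": [0,0,0],"slide": [-0.6,0,0],"claw": 1},
  {"dr": [0,0,0],"slide": [-0.6,0,0],"claw": 1},
  {"dr": [0,0,0],"slide": [0,-0.5,0.5],"claw": 1},
  {"dr": [0,0,0],"slide": [0,-0.5,0.5],"claw": 1},
  {"dr": [0,0,0],"slide": [0,-0.5,0.5],"claw": 1},
  {"dr": [0,0,0],"slide": [0,-0.5,0.5],"claw": 1},
  {"dr": [0,0,0],"slide": [0,-0.5,0.5],"claw": 1},
  {"dr": [0,0,0],"slide": [0,-0.5,0.5],"claw": 1},
])

```text
clock: 15.22
ee_pos: [0.5787, -0.17, 0.092]
ee_rot: [-114.0, 90.0, -29.1]
ft_force: [-0.0, -0.9, 0.1]
width: 0.31
```

>>> apply_moves([
  {"dr": [0,0,0],"slide": [0,-0.5,0.5],"claw": 1},
  {"dr": [0,0,0],"slide": [0,-0.5,0.5],"claw": 1},
  {"dr": [0,0,0],"slide": [0,-0.3,0.4],"claw": 1},
  {"dr": [0,0,0],"slide": [0,0,0.3],"claw": 1},
  {"dr": [0,0,0],"slide": [0,0,0],"claw": 1},
  {"dr": [0,0,0],"slide": [0,0,0],"claw": 1},
])

```text
clock: 15.72
ee_pos: [0.6349, -0.1078, 0.0914]
ee_rot: [122.7, 90.0, -152.3]
ft_force: [-0.3, -0.7, -0.6]
width: 0.308
```

```bash
python3 -c "
from h import *
plan(.6356,-.1075,.0095,85)"
```

```text
t 15.72 turn [-0.01 -0.   -0.01] slide [ 2.05 -0.02  0.01] at [ 0.6349 -0.1078  0.0914] J7 98.7 w 0.308
```

>>> apply_moves([
  {"dr": [0,0,0],"slide": [0.3,-0.06,0.01],"claw": 1},
  {"dr": [0,0,0],"slide": [0.5,0,0],"claw": 1},
  {"dr": [0,0,0],"slide": [0.5,0,0],"claw": 1},
  {"dr": [0,0,0],"slide": [0.4,0,0],"claw": 1},
  {"dr": [0,0,0],"slide": [0.2,0,0],"claw": 1},
  {"dr": [0,0,0],"slide": [0.1,0,0],"claw": 1},
  {"dr": [0,0,0],"slide": [0,0,0],"claw": 1},
  {"dr": [0,0,0],"slide": [0,0,0],"claw": 1},
])

```text
clock: 16.38
ee_pos: [0.6379, -0.1087, 0.0113]
ee_rot: [-159.6, 90.0, -74.7]
ft_force: [0.2, -0.2, -0.2]
width: 0.311
```

>>> apply_moves([
  {"dr": [0,0,0],"slide": [0,0,0],"claw": 0.4},
  {"dr": [0,0,0],"slide": [0,0,0],"claw": 0.4},
  {"dr": [0,0,0],"slide": [0,0,0],"claw": 0.4},
  {"dr": [0,0,0],"slide": [0,0,0],"claw": 0.4},
  {"dr": [0,0,0],"slide": [0,0,0],"claw": 0.4},
  {"dr": [0,0,0],"slide": [-0.4,0,0],"claw": 0.4},
  {"dr": [0,0,0],"slide": [-0.6,0,0],"claw": 0.4},
  {"dr": [0,0,0],"slide": [-0.6,0,0],"claw": 0.4},
  {"dr": [0,0,0],"slide": [-0.6,0,0],"claw": 0.4},
  {"dr": [0,0,0],"slide": [-0.4,0,0],"claw": 0.4},
])

```text
clock: 17.22
ee_pos: [0.6386, -0.1079, 0.1174]
ee_rot: [-88.2, 89.9, -3.3]
ft_force: [-0.2, -0.5, -0.3]
width: 0.6
```

```bash
python3 -c "
from h import *
plan(.4377,.2813,.06,-5);plan(.4377,.2813,.06,175)"
```

```text
t 17.22 turn [19.62  0.02  0.02] slide [ 1.44  9.25 -5.85] at [ 0.6386 -0.1079  0.1174] J7 98.2 w 0.6
t 17.22 turn [19.62  0.02  0.02] slide [ 1.44  9.25 -5.85] at [ 0.6386 -0.1079  0.1174] J7 98.2 w 0.6
```

>>> apply_moves([
  {"dr": [0.98,0,0],"slide": [0,0,0],"claw": 0.2},
  {"dr": [0.98,0,0],"slide": [0,0,0],"claw": 0.2},
  {"dr": [0.98,0,0],"slide": [0,0,0],"claw": 0.2},
  {"dr": [0.98,0,0],"slide": [0,0,0],"claw": 0.2},
  {"dr": [0.98,0,0],"slide": [0,0,0],"claw": 0.2},
  {"dr": [0.98,0,0],"slide": [0,0,0],"claw": 0.2},
  {"dr": [0.98,0,0],"slide": [0,0,0],"claw": 0.2},
  {"dr": [0.98,0,0],"slide": [0,0,0],"claw": 0.2},
  {"dr": [0.98,0,0],"slide": [0,0,0],"claw": 0.2},
  {"dr": [0.98,0,0],"slide": [0,0,0],"claw": 0.2},
])

```text
clock: 18.05
ee_pos: [0.638, -0.1076, 0.1152]
ee_rot: [-5.7, 90.0, 34.1]
ft_force: [-1.0, 0.1, 0.6]
width: 0.799
```

>>> apply_moves([
  {"dr": [0.98,0,0],"slide": [0,0,0],"claw": 0.1},
  {"dr": [0.98,0,0],"slide": [0,0,0],"claw": 0.1},
  {"dr": [0.98,0,0],"slide": [0,0,0],"claw": 0.1},
  {"dr": [0.98,0,0],"slide": [0,0,0],"claw": 0.1},
  {"dr": [0.98,0,0],"slide": [0,0,0],"claw": 0.1},
  {"dr": [0.98,0,0],"slide": [0,0,0],"claw": 0.1},
  {"dr": [0.98,0,0],"slide": [0,0,0],"claw": 0.1},
  {"dr": [0.98,0,0],"slide": [0,0,0],"claw": 0.1},
  {"dr": [0.98,0,0],"slide": [0,0,0],"claw": 0.1},
  {"dr": [0.98,0,0],"slide": [0,0,0],"claw": 0.1},
])

```text
clock: 18.88
ee_pos: [0.638, -0.1076, 0.1151]
ee_rot: [85.1, 90.0, 80.0]
ft_force: [-0.3, 0.0, 0.1]
width: 0.901
```

>>> apply_moves([
  {"dr": [0,0,0],"slide": [0,0.66,-0.42],"claw": 0.1},
  {"dr": [0,0,0],"slide": [0,0.66,-0.42],"claw": 0.1},
  {"dr": [0,0,0],"slide": [0,0.66,-0.42],"claw": 0.1},
  {"dr": [0,0,0],"slide": [0,0.66,-0.42],"claw": 0.1},
  {"dr": [0,0,0],"slide": [0,0.66,-0.42],"claw": 0.1},
  {"dr": [0,0,0],"slide": [0,0.66,-0.42],"claw": 0.1},
  {"dr": [0,0,0],"slide": [0,0.66,-0.42],"claw": 0.1},
  {"dr": [0,0,0],"slide": [0,0.66,-0.42],"claw": 0.1},
  {"dr": [0,0,0],"slide": [0,0.66,-0.42],"claw": 0.1},
  {"dr": [0,0,0],"slide": [0,0.66,-0.42],"claw": 0.1},
])

```text
clock: 19.72
ee_pos: [0.4924, 0.1711, 0.1152]
ee_rot: [74.5, 90.0, 69.6]
ft_force: [0.5, 0.1, 0.5]
width: 0.9
```

>>> apply_moves([
  {"dr": [0,0,0],"slide": [0,0.66,-0.42],"claw": 0.1},
  {"dr": [0,0,0],"slide": [0,0.66,-0.42],"claw": 0.1},
  {"dr": [0,0,0],"slide": [0,0.66,-0.42],"claw": 0.1},
  {"dr": [0,0,0],"slide": [0,0.66,-0.42],"claw": 0.1},
  {"dr": [0,0,0],"slide": [0.4,0,0],"claw": 0.1},
  {"dr": [0,0,0],"slide": [0.4,0,0],"claw": 0.1},
  {"dr": [0,0,0],"slide": [0,0,0],"claw": 0.1},
  {"dr": [0,0,0],"slide": [0,0,0],"claw": 0.1},
])

```text
clock: 20.38
ee_pos: [0.4352, 0.2802, 0.083]
ee_rot: [-118.2, 89.9, -123.2]
ft_force: [-0.2, -0.6, 0.4]
width: 0.902
```

```bash
python3 -c "
from h import *
plan(.4377,.2813,.012,-5)"
```

```text
t 20.38 turn [ 0.01 -0.01  0.02] slide [1.77 0.03 0.06] at [0.4352 0.2802 0.083 ] J7 -23.1 w 0.902
```

>>> apply_moves([
  {"dr": [0,0,0],"slide": [0.3,0.03,0.06],"claw": 0.1},
  {"dr": [0,0,0],"slide": [0.4,0,0],"claw": 0.1},
  {"dr": [0,0,0],"slide": [0.4,0,0],"claw": 0.1},
  {"dr": [0,0,0],"slide": [0.4,0,0],"claw": 0.1},
  {"dr": [0,0,0],"slide": [0.2,0,0],"claw": 0.1},
  {"dr": [0,0,0],"slide": [0.05,0,0],"claw": 0.1},
  {"dr": [0,0,0],"slide": [0,0,0],"claw": 0.1},
  {"dr": [0,0,0],"slide": [0,0,0],"claw": 0.1},
])

```text
clock: 21.05
ee_pos: [0.4385, 0.2817, 0.0137]
ee_rot: [45.6, 90.0, 40.6]
ft_force: [-0.9, 0.1, 0.1]
width: 0.899
```

>>> apply_moves([
  {"dr": [0,0,0],"slide": [0,0,0],"claw": 1},
  {"dr": [0,0,0],"slide": [0,0,0],"claw": 1},
  {"dr": [0,0,0],"slide": [0,0,0],"claw": 1},
  {"dr": [0,0,0],"slide": [0,0,0],"claw": 1},
  {"dr": [0,0,0],"slide": [0,0,0],"claw": 1},
  {"dr": [0,0,0],"slide": [0,0,0],"claw": 1},
  {"dr": [0,0,0],"slide": [0,0,0],"claw": 1},
  {"dr": [0,0,0],"slide": [0,0,0],"claw": 1},
  {"dr": [0,0,0],"slide": [0,0,0],"claw": 1},
  {"dr": [0,0,0],"slide": [0,0,0],"claw": 1},
], newtons=25)

```text
clock: 21.88
ee_pos: [0.4379, 0.2817, 0.0131]
ee_rot: [107.3, 90.0, 102.4]
ft_force: [-0.9, -0.3, 4.1]
width: 0.488
```

>>> apply_moves([
  {"dr": [0,0,0],"slide": [-0.3,0,0],"claw": 1},
  {"dr": [0,0,0],"slide": [-0.5,0,0],"claw": 1},
  {"dr": [0,0,0],"slide": [-0.5,0,0],"claw": 1},
  {"dr": [0,0,0],"slide": [-0.5,0,0],"claw": 1},
  {"dr": [0,0,0],"slide": [0,-0.6,0.3],"claw": 1},
  {"dr": [0,0,0],"slide": [0,-0.6,0.3],"claw": 1},
  {"dr": [0,0,0],"slide": [0,-0.6,0.3],"claw": 1},
  {"dr": [0,0,0],"slide": [0,-0.6,0.3],"claw": 1},
  {"dr": [0,0,0],"slide": [0,-0.6,0.3],"claw": 1},
  {"dr": [0,0,0],"slide": [0,-0.6,0.3],"claw": 1},
])

```text
clock: 22.72
ee_pos: [0.4974, 0.1307, 0.0857]
ee_rot: [146.3, 90.0, 141.4]
ft_force: [0.4, 0.9, -3.0]
width: 0.483
```

>>> apply_moves([
  {"dr": [0,0,0],"slide": [0,-0.6,0.4],"claw": 1},
  {"dr": [0,0,0],"slide": [0,-0.6,0.4],"claw": 1},
  {"dr": [0,0,0],"slide": [0,-0.6,0.4],"claw": 1},
  {"dr": [0,0,0],"slide": [0,-0.6,0.4],"claw": 1},
  {"dr": [0,0,0],"slide": [0,-0.6,0.3],"claw": 1},
  {"dr": [0,0,0],"slide": [0,-0.3,0.1],"claw": 1},
  {"dr": [0,0,0],"slide": [0,0,0],"claw": 1},
  {"dr": [0,0,0],"slide": [0,0,0],"claw": 1},
])

```text
clock: 23.38
ee_pos: [0.5652, -0.0068, 0.0853]
ee_rot: [-172.1, 90.0, -177.1]
ft_force: [-0.4, 0.3, -3.2]
width: 0.486
```

```bash
python3 -c "
from h import *
plan(.564,-.0058,.0165,-5)"
```

```text
t 23.38 turn [-0.   -0.01  0.  ] slide [ 1.72  0.02 -0.03] at [ 0.5652 -0.0068  0.0853] J7 12.2 w 0.486
```

>>> apply_moves([
  {"dr": [0,0,0],"slide": [0.3,0.02,-0.03],"claw": 1},
  {"dr": [0,0,0],"slide": [0.5,0,0],"claw": 1},
  {"dr": [0,0,0],"slide": [0.4,0,0],"claw": 1},
  {"dr": [0,0,0],"slide": [0.3,0,0],"claw": 1},
  {"dr": [0,0,0],"slide": [0.1,0,0],"claw": 1},
  {"dr": [0,0,0],"slide": [0.1,0,0],"claw": 1},
  {"dr": [0,0,0],"slide": [0,0,0],"claw": 1},
  {"dr": [0,0,0],"slide": [0,0,0],"claw": 1},
])

```text
clock: 24.05
ee_pos: [0.5648, -0.0052, 0.0174]
ee_rot: [11.1, 90.0, 6.2]
ft_force: [0.5, 0.8, -2.8]
width: 0.483
```

>>> apply_moves([
  {"dr": [0,0,0],"slide": [0,0,0],"claw": 0.3},
  {"dr": [0,0,0],"slide": [0,0,0],"claw": 0.3},
  {"dr": [0,0,0],"slide": [0,0,0],"claw": 0.3},
  {"dr": [0,0,0],"slide": [0,0,0],"claw": 0.3},
  {"dr": [0,0,0],"slide": [0,0,0],"claw": 0.3},
  {"dr": [0,0,0],"slide": [-0.4,0,0],"claw": 0.3},
  {"dr": [0,0,0],"slide": [-0.6,0,0],"claw": 0.3},
  {"dr": [0,0,0],"slide": [-0.6,0,0],"claw": 0.3},
  {"dr": [0,0,0],"slide": [-0.6,0,0],"claw": 0.3},
  {"dr": [0,0,0],"slide": [-0.4,0,0],"claw": 0.3},
])

```text
clock: 24.88
ee_pos: [0.565, -0.0057, 0.1231]
ee_rot: [13.5, 89.9, 8.6]
ft_force: [0.2, -0.1, -0.1]
width: 0.699
```

```bash
python3 -c "
from h import *
plan(.4384,-.1233,.06,-5)"
```

```text
t 24.88 turn [ 0.01  0.02 -0.  ] slide [ 1.58 -3.21 -2.9 ] at [ 0.565  -0.0057  0.1231] J7 9.9 w 0.699
```

>>> apply_moves([
  {"dr": [0,0,0],"slide": [0,-0.4,-0.36],"claw": 0.2},
  {"dr": [0,0,0],"slide": [0,-0.4,-0.36],"claw": 0.2},
  {"dr": [0,0,0],"slide": [0,-0.4,-0.36],"claw": 0.2},
  {"dr": [0,0,0],"slide": [0,-0.4,-0.36],"claw": 0.2},
  {"dr": [0,0,0],"slide": [0,-0.4,-0.36],"claw": 0.2},
  {"dr": [0,0,0],"slide": [0,-0.4,-0.36],"claw": 0.2},
  {"dr": [0,0,0],"slide": [0.4,-0.4,-0.36],"claw": 0.2},
  {"dr": [0,0,0],"slide": [0.5,-0.4,-0.36],"claw": 0.2},
  {"dr": [0,0,0],"slide": [0.5,0,0],"claw": 0.2},
  {"dr": [0,0,0],"slide": [0.2,0,0],"claw": 0.2},
])

```text
clock: 25.72
ee_pos: [0.4374, -0.1234, 0.0556]
ee_rot: [172.9, 89.9, 167.9]
ft_force: [0.5, 0.5, -0.5]
width: 0.798
```

Run:
```python
from h import *
T=dict(valve=(.5553,-.1005,.052),trans=(.564,-.0058,.049),gauge=(.573,.089,.034),adapter=(.6356,-.1075,.038))
for n in('top','side'):
    im,d=snap(n,n+'1');P=cloud(n,d).reshape(-1,3);P=P[np.isfinite(P[:,2])]
    for k,(x,y,z) in T.items():
        q=P[(np.hypot(P[:,0]-x,P[:,1]-y)<.04)&(abs(P[:,2]-z)<.006)];c=(q.min(0)+q.max(0))/2
        print(n,k,len(q),'err mm',np.round((c[:2]-(x,y))*1e3,1),'ext',np.round(np.ptp(q,axis=0)[:2]*1e3))
plan(.4384,-.1233,.004,-5)
```

```text
top valve 33 err mm [-1.7  5.8] ext [24. 16.]
top trans 184 err mm [ 0.7 -0.3] ext [46. 45.]
top gauge 224 err mm [-1.1 -0.5] ext [50. 49.]
top adapter 32 err mm [-0.   1.3] ext [17. 16.]
side valve 65 err mm [-2.5  1.3] ext [26. 25.]Traceback (most recent call last):
  File "<stdin>", line 6, in <module>
    return umr_minimum(a, axis, None, out, keepdims, initial, where)
ValueError: zero-size array to reduction operation minimum which has no identity
```

View pics/side1.png

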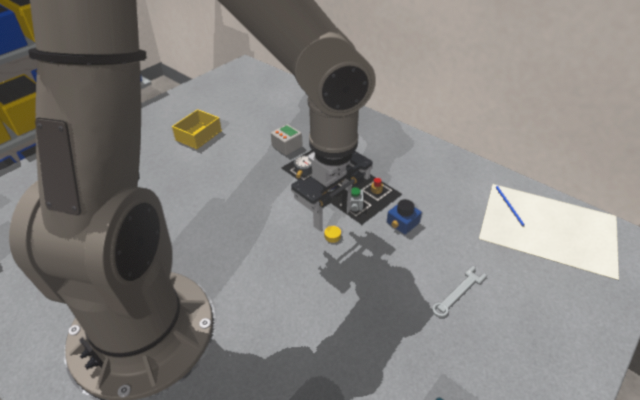

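Run:
```python
from h import *
def proj(n,X):
    p=viewer.camera_params(n);T=np.array(p['T']);c=(np.array(X)-T[:3,3])@T[:3,:3];c=c*[1,-1,-1]
    K=np.array([[p['fx'],0,p['cx']],[0,p['fy'],p['cy']],[0,0,1.]])
    return cv2.projectPoints(c,np.zeros(3),np.zeros(3),K,np.array(p['distortion']))[0].reshape(-1,2).round()
print(proj('side',[[.39,-.12,.056],[.485,-.127,.056],[.4384,-.1233,.018],[.564,-.0058,.05]]))
snap('side','side2');plan(.4384,-.1233,.004,-5)
```

```text
[[317. 231.]
 [346. 209.]
 [332. 231.]
 [328. 173.]]
t 25.87 turn [ 0.02 -0.01  0.01] slide [ 1.33 -0.01 -0.01] at [ 0.439  -0.1231  0.0572] J7 26.5 w 0.8
```

View pics/side2.png

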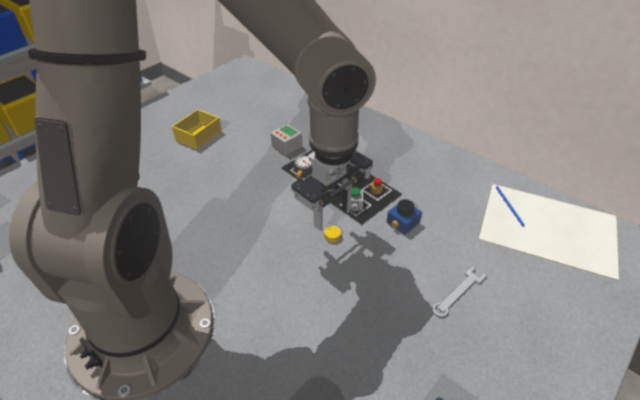

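>>> apply_moves([
  {"dr": [0,0,0],"slide": [0.3,0,0],"claw": 0.2},
  {"dr": [0,0,0],"slide": [0.4,0,0],"claw": 0.2},
  {"dr": [0,0,0],"slide": [0.3,0,0],"claw": 0.2},
  {"dr": [0,0,0],"slide": [0.2,0,0],"claw": 0.2},
  {"dr": [0,0,0],"slide": [0.1,0,0],"claw": 0.2},
  {"dr": [0,0,0],"slide": [0.04,0,0],"claw": 0.2},
  {"dr": [0,0,0],"slide": [0,0,0],"claw": 0.2},
  {"dr": [0,0,0],"slide": [0,0,0],"claw": 0.2},
])

```text
clock: 26.53
ee_pos: [0.4392, -0.1231, 0.004]
ee_rot: [2.8, 90.0, -2.1]
ft_force: [-0.4, -0.9, 0.5]
width: 0.802
```

>>> apply_moves([
  {"dr": [0,0,0],"slide": [0,0,0],"claw": 1},
  {"dr": [0,0,0],"slide": [0,0,0],"claw": 1},
  {"dr": [0,0,0],"slide": [0,0,0],"claw": 1},
  {"dr": [0,0,0],"slide": [0,0,0],"claw": 1},
  {"dr": [0,0,0],"slide": [0,0,0],"claw": 1},
  {"dr": [0,0,0],"slide": [0,0,0],"claw": 1},
  {"dr": [0,0,0],"slide": [0,0,0],"claw": 1},
  {"dr": [0,0,0],"slide": [0,0,0],"claw": 1},
  {"dr": [0,0,0],"slide": [0,0,0],"claw": 1},
  {"dr": [0,0,0],"slide": [0,0,0],"claw": 1},
], newtons=8)

```text
clock: 27.37
ee_pos: [0.4388, -0.1231, 0.0035]
ee_rot: [-152.6, 90.0, -157.5]
ft_force: [0.9, 0.3, 3.1]
width: 0.421
```

>>> apply_moves([
  {"dr": [0,0,0],"slide": [-0.3,0,0],"claw": 1},
  {"dr": [0,0,0],"slide": [-0.6,0,0],"claw": 1},
  {"dr": [0,0,0],"slide": [-0.6,0,0],"claw": 1},
  {"dr": [0,0,0],"slide": [-0.6,0,0],"claw": 1},
  {"dr": [0,0,0],"slide": [-0.1,0.4,0.3],"claw": 1},
  {"dr": [0,0,0],"slide": [0,0.5,0.5],"claw": 1},
  {"dr": [0,0,0],"slide": [0,0.5,0.5],"claw": 1},
  {"dr": [0,0,0],"slide": [0,0.5,0.5],"claw": 1},
  {"dr": [0,0,0],"slide": [0,0.5,0.5],"claw": 1},
  {"dr": [0,0,0],"slide": [0,0.5,0.4],"claw": 1},
])

```text
clock: 28.2
ee_pos: [0.5576, -0.0156, 0.0914]
ee_rot: [-42.5, 90.0, -47.4]
ft_force: [0.1, 0.1, -0.1]
width: 0.421
```

>>> apply_moves([
  {"dr": [0,0,0],"slide": [0,0.3,0.2],"claw": 1},
  {"dr": [0,0,0],"slide": [0,0,0],"claw": 1},
  {"dr": [0,0,0],"slide": [0,0,0],"claw": 1},
  {"dr": [0,0,0],"slide": [0,0,0],"claw": 1},
])

```text
clock: 28.53
ee_pos: [0.5643, -0.0066, 0.0914]
ee_rot: [-148.6, 89.9, -153.6]
ft_force: [0.3, -1.1, 0.1]
width: 0.422
```

```bash
python3 -c "
from h import *
plan(.5648,-.0056,.0535,-5)"
```

```text
t 28.53 turn [ 0.   -0.01  0.01] slide [0.95 0.03 0.01] at [ 0.5643 -0.0066  0.0914] J7 12.5 w 0.422
```

>>> apply_moves([
  {"dr": [0,0,0],"slide": [0.3,0.03,0.01],"claw": 1},
  {"dr": [0,0,0],"slide": [0.3,0,0],"claw": 1},
  {"dr": [0,0,0],"slide": [0.2,0,0],"claw": 1},
  {"dr": [0,0,0],"slide": [0.1,0,0],"claw": 1},
  {"dr": [0,0,0],"slide": [0.06,0,0],"claw": 1},
  {"dr": [0,0,0],"slide": [0,0,0],"claw": 1},
  {"dr": [0,0,0],"slide": [0,0,0],"claw": 1},
  {"dr": [0,0,0],"slide": [0,0,0],"claw": 1},
])

```text
clock: 29.2
ee_pos: [0.566, -0.0044, 0.0532]
ee_rot: [-3.9, 90.0, -8.9]
ft_force: [-0.1, -0.1, -0.7]
width: 0.423
```

>>> apply_moves([
  {"dr": [0,0,0],"slide": [0,0,0],"claw": 0.35},
  {"dr": [0,0,0],"slide": [0,0,0],"claw": 0.35},
  {"dr": [0,0,0],"slide": [0,0,0],"claw": 0.35},
  {"dr": [0,0,0],"slide": [0,0,0],"claw": 0.35},
  {"dr": [0,0,0],"slide": [0,0,0],"claw": 0.35},
  {"dr": [0,0,0],"slide": [-0.3,0,0],"claw": 0.35},
  {"dr": [0,0,0],"slide": [-0.6,0,0],"claw": 0.35},
  {"dr": [0,0,0],"slide": [-0.6,0,0],"claw": 0.35},
  {"dr": [0,0,0],"slide": [-0.6,0,0],"claw": 0.35},
  {"dr": [0,0,0],"slide": [-0.6,0,0],"claw": 0.35},
])

```text
clock: 30.03
ee_pos: [0.5657, -0.0047, 0.163]
ee_rot: [-63.1, 90.0, -68.0]
ft_force: [0.4, 0.5, -0.2]
width: 0.652
```

>>> apply_moves([
  {"dr": [0,0,0],"slide": [0,0.7,-0.3],"claw": 0.35},
  {"dr": [0,0,0],"slide": [0,0.7,-0.3],"claw": 0.35},
  {"dr": [0,0,0],"slide": [0,0.7,-0.3],"claw": 0.35},
  {"dr": [0,0,0],"slide": [0,0.7,-0.3],"claw": 0.35},
  {"dr": [0,0,0],"slide": [0,0.7,-0.3],"claw": 0.35},
  {"dr": [0,0,0],"slide": [0,0.7,-0.3],"claw": 0.35},
  {"dr": [0,0,0],"slide": [0,0.7,-0.3],"claw": 0.35},
  {"dr": [0,0,0],"slide": [0,0.7,-0.3],"claw": 0.35},
  {"dr": [0,0,0],"slide": [0,0.7,-0.3],"claw": 0.35},
  {"dr": [0,0,0],"slide": [0,0.7,-0.3],"claw": 0.35},
])

```text
clock: 30.87
ee_pos: [0.4697, 0.2862, 0.162]
ee_rot: [67.3, 90.0, 62.4]
ft_force: [1.1, 0.4, -0.8]
width: 0.651
```

>>> apply_moves([
  {"dr": [0,0,0],"slide": [0,0.7,-0.3],"claw": 0.35},
  {"dr": [0,0,0],"slide": [0,0.7,-0.3],"claw": 0.35},
  {"dr": [0,0,0],"slide": [0,0.7,0],"claw": 0.35},
  {"dr": [0,0,0],"slide": [0,0.7,0],"claw": 0.35},
  {"dr": [0,0,0],"slide": [0,0.7,0],"claw": 0.35},
  {"dr": [0,0,0],"slide": [0,0.7,0],"claw": 0.35},
  {"dr": [0,0,0],"slide": [0,0,0],"claw": 0.35},
  {"dr": [0,0,0],"slide": [0,0,0],"claw": 0.35},
])

```text
clock: 31.53
ee_pos: [0.4605, 0.4555, 0.1614]
ee_rot: [-50.0, 90.0, -54.9]
ft_force: [0.7, -0.6, -0.2]
width: 0.651
```

Run:
```python
from h import *
T=dict(valve=(.5553,-.1005,.052),trans=(.564,-.0058,.049),cap=(.564,-.0058,.067),gauge=(.573,.089,.034),adapter=(.6356,-.1075,.038))
O=[]
for n in('top','side'):
    im,d=snap(n,n+'3');P=cloud(n,d).reshape(-1,3);P=P[np.isfinite(P[:,2])]
    O.append(im[140:255,195:415] if n=='top' else im[110:225,245:465])
    for k,(x,y,z) in T.items():
        q=P[(np.hypot(P[:,0]-x,P[:,1]-y)<.04)&(abs(P[:,2]-z)<.006)]
        if len(q)<5: print(n,k,len(q));continue
        c=(q.min(0)+q.max(0))/2
        print(n,k,len(q),'err mm',np.round((c[:2]-(x,y))*1e3,1),'ext',np.round(np.ptp(q,axis=0)[:2]*1e3),'z',round(np.median(q[:,2]),4))
cv2.imwrite('pics/fin.png',np.vstack([cv2.resize(a,(560,292),interpolation=3) for a in O])[:,:,::-1])
s=readout.read_state();print(s['clock'],s['ee_pos'],s['joint_vel'])
```

```text
top valve 56 err mm [-2.1  3.1] ext [24. 21.] z 0.0515
top trans 44 err mm [-5.8 -0.3] ext [33. 45.] z 0.0486
top cap 144 err mm [ 2.6 -0.5] ext [39. 38.] z 0.0673
top gauge 223 err mm [-1.4 -0.5] ext [50. 48.] z 0.0349
top adapter 35 err mm [-0.4  1.6] ext [18. 16.] z 0.0377
side valve 74 err mm [-4.1  0.6] ext [24. 26.] z 0.0513
side trans 89 err mm [-2.9 -1.4] ext [42. 46.] z 0.0483
side cap 138 err mm [ 1.4 -0.8] ext [39. 38.] z 0.0664
side gauge 199 err mm [-2.3  0.4] ext [54. 53.] z 0.0338
side adapter 43 err mm [-0.4 -0.5] ext [19. 20.] z 0.0365
31.6333 [0.4610231  0.4534311  0.16155671] [ 0.58646311 -0.54287928  0.23298118  0.64391187 -0.09378155 -0.15188876
  0.13445058]
```

View pics/fin.png

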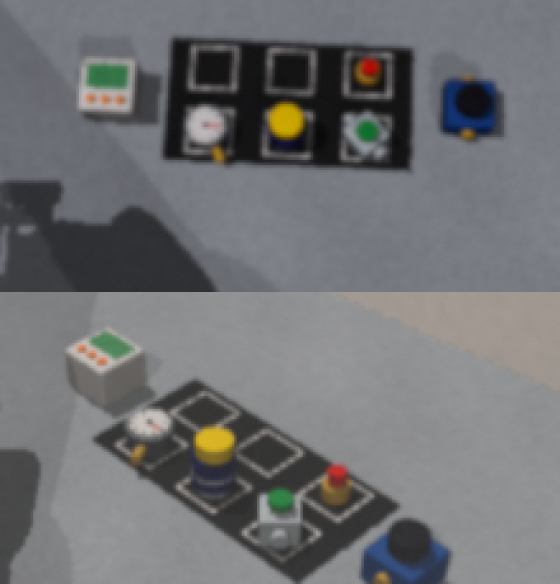

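The final picture shows the gauge, transmitter with cap, valve and adapter each on its square. The regulator is on the valve's side, and nothing is touching the robot.

```bash
python3 -c "
from h import *
print(workorder.sign_off())"
```

```text
the job is handed in; nothing more can be done
None
```

All five parts are laid out as asked, and the job was handed in at about 32 s of the 128 s allowed. No verdict was reported.

- **Layout:** In the near row the valve is next to the blue regulator, the gauge is face up next to the readout, and the transmitter is between them with the cap on top. The adapter is directly behind the valve. I moved no other parts.
- **Last checks, by depth from both cameras:**
  - The gauge and adapter tops came out within about 2.5 mm of their square centres, and the valve within about 4 mm.
  - The transmitter was within 1 mm when last seen uncovered, before the cap went on. The cap is about 2 mm from it, and all top heights are right.
- **Readings that disagreed:**
  - The last transmitter reading from the top camera was -5.8 mm in x, and from the side camera -2.9 mm. I put this down to the cap hiding part of its top, so I relied on the earlier reading.
  - An intermediate check from the side stopped with an error because the arm hid the transmitter.
- **Not measured:** I did not measure the positions of the wrench and bin. Both looked unmoved in the last full side picture, taken before the cap was placed.

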